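# Charge a sample jar with grinding balls and hold the dead-man paddle

## Task

Tip all five grinding balls from the scoop into the funnel of the filling stand and set the empty scoop back down upright on the bench. Then press the stand's spring-loaded dead-man paddle half way down with the fingers (the gate under the funnel is open only around half travel and shuts again at the bottom) so that all five balls drop into the jar, and finish while still holding the paddle half way down. Leave the other things on the bench where they are.

Things in the scene. Friction and masses are not known exactly. Their poses are not given: they have to be found in the camera images.
- scoop: Loose aluminium scoop, about 140 g. Origin: centre of the pan's underside, z up, spout to -x, handle to +x. Flat pan floor 4 thick, x -36 to +34; inner width 44; side walls 3 thick up to z 34, x -74 to +37; back wall at x +34. The front rises as a ramp at 20 degrees from x -36 to the open pouring edge. The balls lie loose in it. It stands level on its flat floor.
- scoop_grip (a point): Point on the axis of the scoop's level grey bar handle, 70 mm behind the pan's centre and 32 mm above its underside. The bar is 16 wide (y), 18 high (z 21 to 39), from x +36 to +134 in the scoop's frame: pinch it across y from above.
- scoop_edge (a point): Middle of the scoop's pouring edge (44 wide), the top of the ramp: x -74, z 18 in the scoop's frame. Tipped edge down by about 50 degrees, all balls roll out over it.
- ball0_center (a point): Centre of a white ceramic grinding ball, 15 mm diameter, 11 g; starts in the scoop's pan.
- ball1_center (a point): Centre of a white ceramic grinding ball, 15 mm diameter, 11 g; starts in the scoop's pan.
- ball2_center (a point): Centre of a white ceramic grinding ball, 15 mm diameter, 11 g; starts in the scoop's pan.
- ball3_center (a point): Centre of a white ceramic grinding ball, 15 mm diameter, 11 g; starts in the scoop's pan.
- ball4_center (a point): Centre of a white ceramic grinding ball, 15 mm diameter, 11 g; starts in the scoop's pan.
- filler: Fixed grey filling stand; origin under the axis of jar and funnel, z up. Base plate 200 x 140 x 12 (x -130 to +70); gate housing x -125 to -55, 110 wide, 94 high; two thin posts. A clear jar is fixed on the base plate on the axis; a steel funnel is fixed above it; a steel sliding gate at z 78 to 82 closes the funnel's throat.
- funnel_rim (a point): Centre of the funnel's mouth at rim height, 136 mm above the bench, z up. Outer diameter 128 at the rim, wall 3; the cone narrows down to z 100, then a throat of 40 inner diameter down to z 84.
- jar_floor (a point): Centre of the jar's inner floor, 16 mm above the bench, on the funnel's axis, z up. Jar outer diameter 48, inner 42, mouth at z 72.
- gate (a joint): Slotted gate plate under the funnel throat, m; driven by the paddle (0.22 m per rad), sliding towards the stand's -x into the housing between two guide rails that reach to x +105 at z 75 to 85. At 0 its solid part shuts the throat; at 0.044 (paddle half way) its 44 mm opening lies under the throat; at 0.088 (paddle at the bottom) it is shut again.
- paddle_box: Fixed grey box 150 x 100 x 36 mm carrying the dead-man paddle; origin: centre of its underside, z up. The paddle's hinge lies along y at x +55, z 52, between cheeks up to z 65; the paddle, an aluminium plate 110 long, 56 wide, 6 thick with a black rubber pad near its free end, points to -x and at rest slopes up from the hinge at 0.4 rad.
- paddle (a joint): Paddle angle, rad: 0 released (sloping up), 0.2 half way, 0.4 against the bottom stop (plate level). A spring pushes it back up: at the pad about 5 N to start, 9 N half way, 13 N at the bottom.
- paddle_pad (a point): Point on top of the rubber pad, mid-width, 85 mm from the hinge; moves with the paddle: 91 mm above the bench released, about 75 mm half way, 58 mm at the bottom. Push straight down here.
- spare_jar: Bystander: loose clear open jar, 48 diameter, 60 high. Origin under its centre.
- bottle: Bystander: white bottle, 56 diameter, 130 high. Origin under its centre.
- filter: Bystander: round grey filter cartridge, 88 diameter, 42 high. Origin under its centre.
- tape: Bystander: roll of tape lying flat, 90 diameter, 24 high. Origin under its centre.
- dish: Bystander: small steel dish, 80 diameter, 22 high. Origin under its centre.
- screwdriver: Bystander: screwdriver lying on the bench, 140 long. Origin at its middle, on the bench.
Mind the look-alikes: they are no part of the job. What is shaped like the paddle_box but green is not meant.

How it is judged (in metres and radians):
On the way, in this order (a step that is already met when the one before it is completed fails the run):
1. all five balls are in the funnel, with the gate shut (horizontal distance between each of ball0_center, ball1_center, ball2_center, ball3_center, ball4_center and funnel_rim below 0.06 m and z of ball0_center in the frame of funnel_rim between -0.056 and 0 m and z of ball1_center in the frame of funnel_rim between -0.056 and 0 m and z of ball2_center in the frame of funnel_rim between -0.056 and 0 m and z of ball3_center in the frame of funnel_rim between -0.056 and 0 m and z of ball4_center in the frame of funnel_rim between -0.056 and 0 m and value of joint paddle below 0.03 rad), for 0.2 s.
2. the scoop is set down upright on the bench and released (height (world z) of scoop between -0.004 and 0.008 m and angle between scoop's own z axis and vertical below 0.12 rad and linear speed of scoop below 0.03 m/s and contact force between the fingers and scoop below 0.2 N), for 0.2 s.
At the end, for the whole second after the job is handed in: The fingers hold the paddle half way down (0.13 to 0.27 rad of 0.4, pushing with over 2 N), all five balls are inside the jar, and the scoop stands level and at rest on the bench, untouched (all of step 2 and horizontal distance between each of ball0_center, ball1_center, ball2_center, ball3_center, ball4_center and jar_floor below 0.022 m and z of each of ball0_center, ball1_center, ball2_center, ball3_center, ball4_center in the frame of jar_floor below 0.058 m and value of joint paddle between 0.13 and 0.27 rad and contact force between the fingers and paddle_box above 2 N); the arm keeps its last pose, push and grip.
It fails at once if another thing on the bench is shifted by more than 4 cm (distance of any of spare_jar, bottle, filter, tape, dish, screwdriver from where it was at the start of the episode above 0.04 m).
It also fails if it takes over 72 s, if anything falls off the work surface, if the arm or the gripper's body presses on something with over 40 N, if the wrist force passes 120 N, or if a joint passes its speed limit or range.

## Robot

A 6-joint arm with a two-finger parallel gripper is mounted at the origin on the work surface. World frame = base frame: x ahead of the robot, y to its left, z up, the work surface at z = 0. Lengths are in m, angles in degrees, forces in N, time in s.
With the tool pointing down it reaches from about 0.375 to 0.9 m from the base axis. Payload 3.1 kg.
Tool frame: the origin (TCP) lies midway between the tips of the shut fingers; the grasp point (between the pads) lies 19 mm behind it; z points along the fingers, y is the line along which they close (so a half turn about z gives the same grasp; the last joint's range is limited). The gripper opens to 87 mm and grips with 3 to 60 N. Pads are 19 mm wide; open, the fingers measure 117 mm over their backs; the gripper's body (75 mm by 190 mm) begins 51 mm behind the grasp point.
Start: joints at [-78.008, 30.224, 82.088, -0, 67.689, -10.227], TCP at [0.236, -0.579, 0.223] pointing down, gripper open.
Joint ranges: [-176.69, 176.69], [-43.24, 126.21], [12.49, 139.97], [-82, 262], [0, 151.66], [-163.58, 163.58]. Speed limits (degrees/s): [159.86, 159.86, 180, 180, 180, 180].

## Interface

Orientations are given as a 3x3 rotation matrix whose columns are the frame's x, y, z axes.
In Python, from rig import bot, capture gives the robot as it stands.
- The arm moves only by the shell command python3 -m handwheel 'ROWS'. ROWS is a JSON list of rows, 1 to 20 of them, each an object with the fields tx, ty, tz (the shift in a scale on which 1.0 is 1 m), ax, ay, az (a rotation vector in a scale on which 1.0 is 120 degrees), aperture (the opening from 0.0 (shut) to 1.0 (fully open)); a field left out counts as zero (the opening has to be given); each row is the pose to reach, as a shift and turn from the pose commanded when the command began, along the tool's axes at that moment; what a row does not reach only later rows make up. A row lasts 1/10 s, in which the tool goes at most 0.05 m and 8.59 degrees, less where a joint would pass 70% of its speed; a pose out of reach is approached as far as the arm can. The fingers move at their own pace and stop on an object; the grip force is fixed at half the most. Time passes only in rows, so rows that do not move let the fingers close. It prints the time, the measured TCP pose, the force, the opening and the grip force at its end. Input that does not fit is refused with a message, and nothing moves.
- bot.read_state(): the state, without advancing time (a new reading comes with each control period).
- capture(name): name is "side" or "top" or "wrist"; returns a dict with "color" (384x512x3 uint8, red, green, blue), "K" (3x3 intrinsics, pixels), "view" (4x4, takes a point from world to camera coordinates); the wrist camera has in their place "mount" (4x4, takes a point from camera to tool coordinates, whose origin is the TCP and whose axes are the flange's). Camera axes: x right, y up, looking along -z (the intrinsics and any distortion apply to the point x, -y, -z); pixel columns grow to the right and rows downward; lengths in m; the calibration is good to about 2 mm. A picture is of the moment at which its call begins: read the wrist's pose just before it. There is no depth.
- bot.hand_in(): hands the job in; it is judged then, once.
The state is a dict: "time_s": time; "joint_positions": joint angles; "qvel": joint speeds; "tau": joint torques, N m; "position": TCP position; "tcp_rot": TCP orientation; "force": force on the tool from outside, world axes, zero at the start; "moment": the same for the moment, N m; "opening": opening from 0.0 (shut) to 1.0 (fully open); "grasp_force": force on a finger pad.
Only numpy, scipy, OpenCV 4.12 (cv2) and the standard library are available. Lean on these libraries where they do the work, as an engineer would, in place of code of your own. Each camera call takes 0.05 s, during which the arm holds its last target. There are 200 camera calls.

## Working session

There is one attempt and no reset: what is moved stays moved. The work goes in short steps, Python scripts to look and compute and a shell command to move; the robot and the scene stay as the last step left them, time stands still between calls to the robot, and variables do not carry over. Pictures are saved under pics/ and viewed, at most 10 in all, crops included, and the job is handed in when it is done.

```bash
ls; mkdir -p pics; cat > h.py <<'E'
import numpy as np, cv2, pickle
from rig import bot, capture
def snap(name, fn):
    s=bot.read_state(); c=capture(name)
    if 'mount' in c:
        T=np.eye(4);T[:3,:3]=np.array(s['tcp_rot']);T[:3,3]=s['position']
        c['view']=np.linalg.inv(T@np.array(c['mount']))
    pickle.dump(c,open('pics/'+fn+'.pkl','wb'))
    cv2.imwrite('pics/'+fn+'.png',c['color'][:,:,::-1]); return c
def load(fn): return pickle.load(open('pics/'+fn+'.pkl','rb'))
def ray(c,u,v):
    K=np.array(c['K']);V=np.array(c['view'])
    n=cv2.undistortPoints(np.array([[[u,v]]],float),K,np.array(c.get('dist',np.zeros(5)),float))[0,0]
    d=V[:3,:3].T@np.array([n[0],-n[1],-1]); o=-V[:3,:3].T@V[:3,3]; return o,d/np.linalg.norm(d)
def atz(c,u,v,z):
    o,d=ray(c,u,v); return o+d*(z-o[2])/d[2]
def tri(*cs):
    A=np.zeros((3,3));b=np.zeros(3);R=[ray(*x) for x in cs]
    for o,d in R: P=np.eye(3)-np.outer(d,d);A+=P;b+=P@o
    p=np.linalg.solve(A,b); return p,[np.linalg.norm(np.cross(p-o,d)) for o,d in R]
def proj(c,p):
    V=np.array(c['view']);q=V[:3,:3]@np.array(p)+V[:3,3];n=np.array(c['K'])@np.array([q[0],-q[1],-q[2]]);return n[:2]/n[2]
E
python3 - <<'E'
from h import *
a=snap('top','top0');b=snap('side','side0')
print(a.keys(),a['K'],a['view'],b['view']);print(bot.read_state())
im=np.hstack([a['color'],b['color']])[:,:,::-1]
for n in('top','side'):
    i=cv2.resize((a if n=='top' else b)['color'][:,:,::-1],(800,600),interpolation=cv2.INTER_CUBIC);cv2.imwrite(f'pics/{n}0b.png',i)
E
```

```text
pics
dict_keys(['color', 'K', 'view']) [[395.30680976   0.         258.06849523]
 [  0.         395.30680976 184.90387507]
 [  0.           0.           1.        ]] [[ 0.0108999  -0.99986457 -0.01233051  0.03440265]
 [ 0.99129015  0.00918629  0.13137526 -0.58826028]
 [-0.13124419 -0.01365509  0.99125602 -1.17821292]
 [ 0.          0.          0.          1.        ]] [[ 0.97124608 -0.23783632  0.01072108 -0.56574727]
 [ 0.15540385  0.66744695  0.72826109 -0.19468223]
 [-0.18036269 -0.70565463  0.68521591 -1.5153497 ]
 [ 0.          0.          0.          1.        ]]
{'time_s': 0.1, 'joint_positions': array([-7.80070273e+01,  3.02748552e+01,  8.21470255e+01,  9.98991621e-04,
        6.76871680e+01, -1.02269741e+01]), 'qvel': array([-0.00703149, -0.10813155, -0.077695  ,  0.00112115,  0.00951526,
       -0.01713262]), 'tau': array([-4.00826184e-05, -4.40984380e+01, -1.77151573e+01,  6.35557529e-02,
        5.33886335e-02, -4.21445066e-05]), 'position': array([ 0.23625452, -0.57794837,  0.22166764]), 'tcp_rot': array([[ 9.25741565e-01,  3.78156597e-01, -3.79703193e-04],
       [ 3.78156622e-01, -9.25739753e-01,  1.86506775e-03],
       [ 3.53781334e-04, -1.87015802e-03, -9.99998189e-01]]), 'force': array([ 0.00455253, -0.68032152, -0.39508167]), 'moment': array([-0.00741434,  0.00974368,  0.00123701]), 'grasp_force': 0.0, 'opening': 0.999012378715583}
```

View pics/top0b.png

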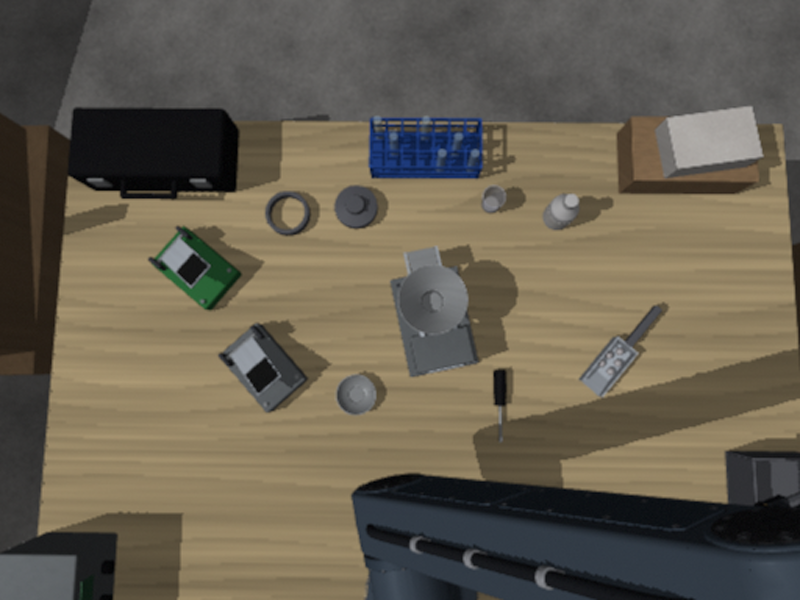

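View pics/side0b.png

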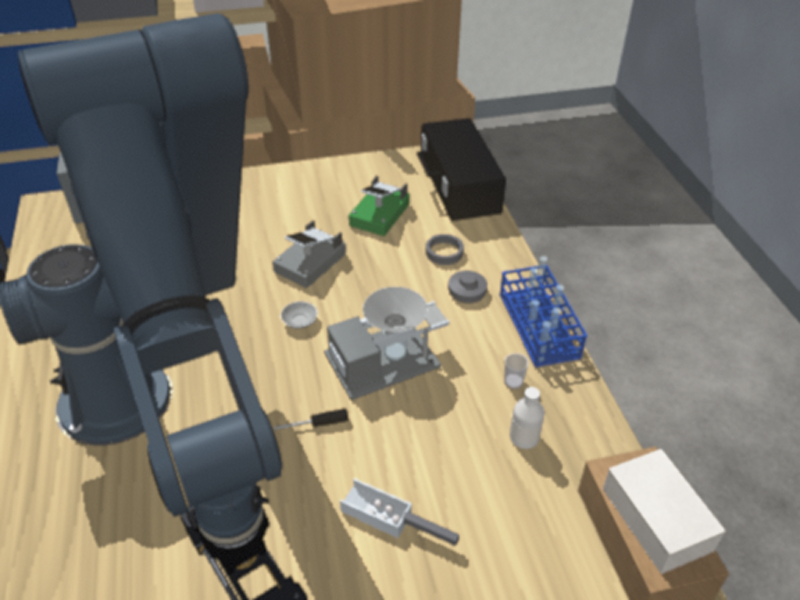

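```bash
python3 - <<'E'
from h import *
T=[('top0',360,190),('top0',135,200),('top0',243,155),('side0',218,285),('side0',165,125),('side0',209,175)]
rows=[]
for n,x,y in T:
    c=load(n)['color'][y:y+88,x:x+78,::-1]
    i=cv2.resize(c,(264,299),interpolation=cv2.INTER_CUBIC)
    s=264/78
    for k in range(0,80,10):
        p=int(k*s); cv2.line(i,(p,0),(p,6 if k%50 else 12),(0,0,255),1)
        cv2.putText(i,str(x+k),(p,14),0,.3,(0,0,255),1)
    for k in range(0,90,10):
        p=int(k*s); cv2.line(i,(0,p),(6,p),(0,0,255),1);cv2.putText(i,str(y+k),(8,p+4),0,.3,(0,0,255),1)
    rows.append(i)
cv2.imwrite('pics/mos.png',np.vstack([np.hstack(rows[:3]),np.hstack(rows[3:])]))
E
```

```text
(no output)
```

View pics/mos.png

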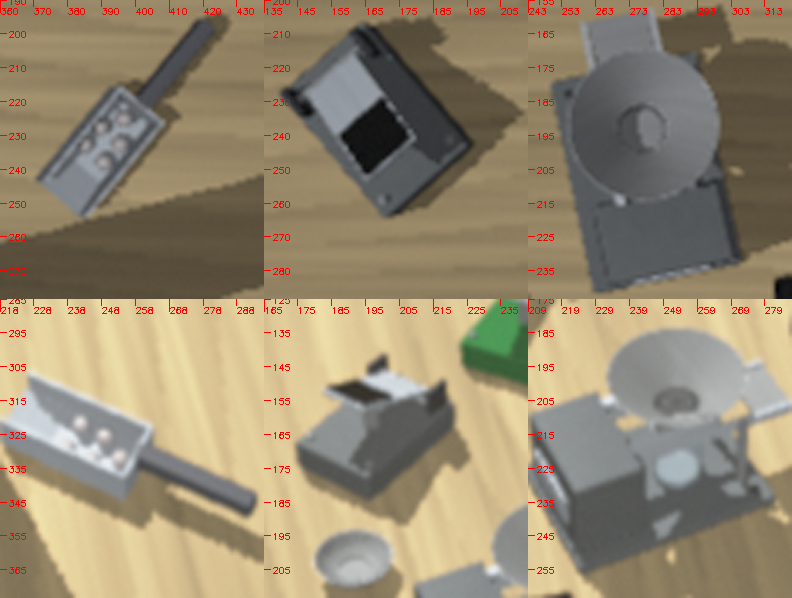

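The two pads: the grey box at top pixel (168,240) and the green box at (125,172). The grey one matches the description, and the crop confirms its cheeks, plate and black pad. The scoop's handle runs from (404,219) to (421,196) with the spout toward (378,249), and the funnel is at (278,192). In the side view the pad is at (194,152), the funnel at (253,198) and the handle end at (292,346).

```bash
python3 - <<'E'
from h import *
from scipy.optimize import least_squares
t=load('top0');s=load('side0');np.set_printoptions(precision=4,suppress=True)
for n,a,b in [('hend',(421,196.5),(292.4,345.9)),('farfront',(371.2,243.2),(226,307.5)),('backcorner',(408.7,226.3),(263.2,323.4)),('pad',(167.6,240.1),(194.1,152.2)),('funnel',(277.6,191.9),(253,197.9)),]:
    print(n,*tri((t,*a),(s,*b)))
for z in (.136,):print('funnel@z',atz(t,277.6,191.9,z),atz(s,253,197.9,z))
print('pad@.091',atz(t,167.6,240.1,.091),atz(s,194.1,152.2,.091))
print('green pad',atz(t,125,172,.091))
def fit(obj,obs,x0):
    def f(p):
        c,S=np.cos(p[2]),np.sin(p[2]);r=[]
        for cam,u,v,q in obs:
            w=np.array([p[0]+c*q[0]-S*q[1],p[1]+S*q[0]+c*q[1],q[2]+(p[3] if len(p)>3 else 0)]);r+=list(proj(cam,w)-[u,v])
        return r
    r=least_squares(f,x0);print(obj,r.x,np.degrees(r.x[2]));print(np.array(f(r.x)).reshape(-1,2).round(1).tolist());return r.x
# scoop: spout -x. top image: +y_world = left. handle points to up-right
obs=[(t,421,196,(.134,0,.039)),(t,404.5,217.5,(.037,0,.039)),(t,371.2,243.2,(-.074,.025,.034)),(t,384.8,253.8,(-.074,-.025,.034)),(t,394.9,215.4,(.037,.025,.034)),(t,408.7,226.3,(.037,-.025,.034)),
 (s,292.4,345.9,(.134,0,.039)),(s,226,307.5,(-.074,.025,.034))]
P=np.array(atz(t,390,235,.03)); H=atz(t,421,196,.039)
yaw=np.arctan2(*(H-P)[[1,0]])
fit('scoop',obs,[P[0],P[1],yaw,0])
B=.055;L=np.array([.085,.11,.0])
def pl(d,y): a=.4;h=.003;return (B-d*np.cos(a)-0*h,y,.052+d*np.sin(a)+h)
obs=[(t,171.6,263.8,(-.075,-.05,.036)),(t,196.4,242.2,(-.075,.05,.036)),(t,179.3,239.9,pl(.11,.028)),(t,165.1,252.3,pl(.11,-.028)),(t,167.6,240.1,pl(.085,0)),(s,194.1,152.2,pl(.085,0))]
for y0 in (0.7,0.7+1.57,.7+3.14,-.87):fit('box',obs,[*atz(t,165,240,.04)[:2],y0,0])
E
```

```text
hend [ 0.5564 -0.4603  0.0309] [np.float64(0.0012861837510563553), np.float64(0.0012861837510560578)]
farfront [ 0.4136 -0.3057  0.0256] [np.float64(0.0003530160656167347), np.float64(0.0003530160656167022)]
backcorner [ 0.4779 -0.4054  0.0754] [np.float64(0.013338769317075313), np.float64(0.013338769317075247)]
pad [0.4183 0.3006 0.0893] [np.float64(0.001317058978850126), np.float64(0.0013170589788501139)]
funnel [ 0.5559 -0.0164  0.1359] [np.float64(0.0002715801780517178), np.float64(0.00027158017805170586)]
funnel@z [ 0.5556 -0.0164  0.136 ] [ 0.5562 -0.0165  0.136 ]
pad@.091 [0.417  0.3003 0.091 ] [0.4195 0.2983 0.091 ]
green pad [0.616  0.4355 0.091 ]
scoop [ 0.4553 -0.3752 -0.7036 -0.0048] -40.31403816601501
[[0.9, 0.4], [-2.3, 2.9], [1.1, -0.4], [0.5, -0.0], [0.3, -0.3], [-0.6, -0.4], [1.2, -0.3], [0.8, -0.1]]
box [ 0.3671  0.2324 -2.2855  0.0364] -130.95004547215422
[[-10.3, -10.6], [-11.9, -14.6], [3.0, -0.1], [3.4, 2.8], [14.5, 12.8], [-9.7, 2.6]]
box [0.3671 0.2324 3.9975 0.0364] 229.04047307336134
[[-10.3, -10.6], [-11.9, -14.6], [3.0, -0.1], [3.4, 2.8], [14.5, 12.8], [-9.7, 2.6]]
box [0.3671 0.2324 3.9975 0.0364] 229.04094577520655
[[-10.3, -10.6], [-11.9, -14.6], [3.0, -0.1], [3.4, 2.8], [14.5, 12.8], [-9.7, 2.6]]
box [ 0.3671  0.2324 -2.2855  0.0364] -130.95057104178497
[[-10.3, -10.6], [-11.9, -14.6], [3.0, -0.1], [3.4, 2.8], [14.5, 12.8], [-9.7, 2.6]]
```

The manual's scale: turns go in shares of 120 degrees. Converting my numbers, -117.5 degrees / 120 = -0.9792.

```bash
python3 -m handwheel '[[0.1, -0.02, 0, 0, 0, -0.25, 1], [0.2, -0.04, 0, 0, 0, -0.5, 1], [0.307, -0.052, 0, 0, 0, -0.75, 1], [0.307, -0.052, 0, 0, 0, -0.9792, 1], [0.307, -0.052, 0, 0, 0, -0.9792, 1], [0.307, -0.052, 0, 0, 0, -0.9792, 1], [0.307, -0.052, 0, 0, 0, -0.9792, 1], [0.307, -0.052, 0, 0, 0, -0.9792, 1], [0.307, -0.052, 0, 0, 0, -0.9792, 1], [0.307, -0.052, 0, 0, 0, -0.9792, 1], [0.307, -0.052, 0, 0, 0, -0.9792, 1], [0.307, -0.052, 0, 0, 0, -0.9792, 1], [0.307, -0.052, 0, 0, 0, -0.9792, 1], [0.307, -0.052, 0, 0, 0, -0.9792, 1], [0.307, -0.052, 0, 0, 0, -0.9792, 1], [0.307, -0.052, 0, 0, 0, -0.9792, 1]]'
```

```text
refused: ROWS must be a list of objects with named fields. Nothing was moved.
```

The call was refused and nothing moved: it wants a list of objects with named fields. Same move again in that form.

```bash
python3 -m handwheel '[{"tx": 0.1, "ty": -0.02, "az": -0.25, "aperture": 1}, {"tx": 0.2, "ty": -0.04, "az": -0.5, "aperture": 1}, {"tx": 0.307, "ty": -0.052, "az": -0.75, "aperture": 1}, {"tx": 0.307, "ty": -0.052, "az": -0.9792, "aperture": 1}, {"tx": 0.307, "ty": -0.052, "az": -0.9792, "aperture": 1}, {"tx": 0.307, "ty": -0.052, "az": -0.9792, "aperture": 1}, {"tx": 0.307, "ty": -0.052, "az": -0.9792, "aperture": 1}, {"tx": 0.307, "ty": -0.052, "az": -0.9792, "aperture": 1}, {"tx": 0.307, "ty": -0.052, "az": -0.9792, "aperture": 1}, {"tx": 0.307, "ty": -0.052, "az": -0.9792, "aperture": 1}, {"tx": 0.307, "ty": -0.052, "az": -0.9792, "aperture": 1}, {"tx": 0.307, "ty": -0.052, "az": -0.9792, "aperture": 1}, {"tx": 0.307, "ty": -0.052, "az": -0.9792, "aperture": 1}, {"tx": 0.307, "ty": -0.052, "az": -0.9792, "aperture": 1}, {"tx": 0.307, "ty": -0.052, "az": -0.9792, "aperture": 1}, {"tx": 0.307, "ty": -0.052, "az": -0.9792, "aperture": 1}]'
python3 - <<'E'
from h import *
c=snap('wrist','w1');s=bot.read_state();print(s['joint_positions'],s['position'],s['tcp_rot'],c['mount'])
i=cv2.resize(c['color'][:,:,::-1],(800,600),interpolation=cv2.INTER_CUBIC);cv2.imwrite('pics/w1b.png',i)
E
```

```text
time_s: 1.7
position: [0.5007, -0.4141, 0.2221]
tcp_rot: [[-0.761, 0.648, -0.001], [0.648, 0.761, 0.001], [0.001, 0.0, -1.0]]
force: [1.2, 0.1, 0.7]
opening: 0.994
grasp_force: 0.0
[-4.94259864e+01  3.22180815e+01  7.82643652e+01  3.64661947e-03
  6.95534464e+01 -9.90406050e+01] [ 0.50080077 -0.41414649  0.22225038] [[-7.61689118e-01  6.47942556e-01 -3.62165642e-04]
 [ 6.47942371e-01  7.61689188e-01  5.14620650e-04]
 [ 6.09302273e-04  1.57318484e-04 -9.99999802e-01]] [[ 8.90430263e-04  9.69721919e-01  2.44210171e-01  6.58379986e-02]
 [ 9.99999233e-01 -1.07380434e-03  6.17754888e-04  7.85738914e-05]
 [ 8.61284397e-04  2.44209434e-01 -9.69722131e-01 -1.62159149e-01]
 [ 0.00000000e+00  0.00000000e+00  0.00000000e+00  1.00000000e+00]]
```

View pics/w1b.png

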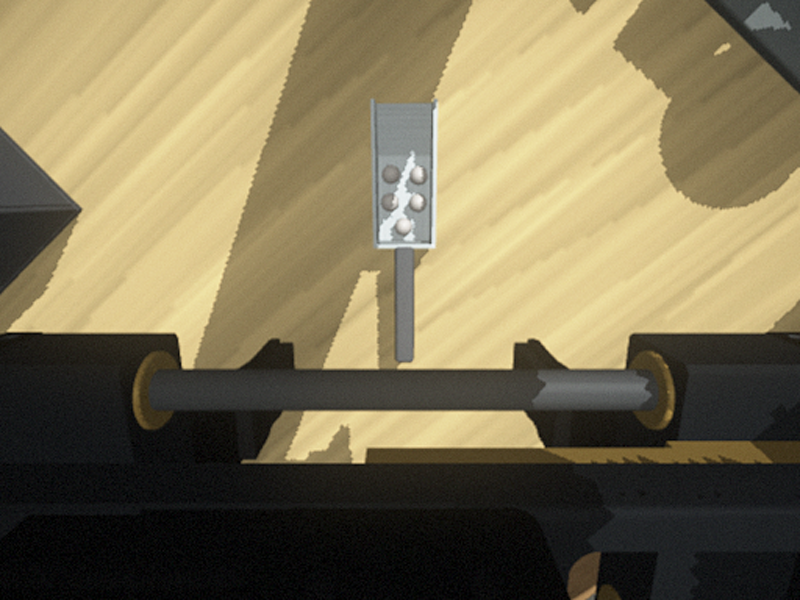

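The wrist view shows the scoop upright in the frame: bar from (404,248) to (404,361), pan walls at x 373 to 437, all five balls inside.

```bash
python3 - <<'E'
from h import *
np.set_printoptions(precision=4,suppress=True)
c=load('w1');k=1/1.5625;t=load('top0')
a=atz(c,404.5*k,361*k,.039);b=atz(c,404.5*k,247*k,.036);f=(atz(c,373*k,100*k,.034)+atz(c,437*k,100*k,.034))/2
print(a,b,f,np.linalg.norm(a-f),np.linalg.norm(b-f))
print('tri hend',tri((c,404.5*k,361*k),(t,421,196.3)), 'tri corner',tri((c,373*k,100*k),(t,371.2,243.2)))
d=(a-f)[:2];d/=np.linalg.norm(d);print('yaw',np.degrees(np.arctan2(d[1],d[0])))
o=(a[:2]-.134*d+f[:2]+.074*d+b[:2]-.037*d)/3;g=o+.06*d;print('origin',o,'grip60',g)
s=bot.read_state();print('tool delta',np.array(s['tcp_rot']).T@(np.array([*g,.013])-s['position']))
E
```

```text
[ 0.556  -0.4596  0.039 ] [ 0.4827 -0.3974  0.036 ] [ 0.3999 -0.3267  0.034 ] 0.20514403366963202 0.10897456238294369
tri hend (array([ 0.5588, -0.4618,  0.029 ]), [np.float64(0.000489150028835146), np.float64(0.0004891500288352851)]) tri corner (array([ 0.3936, -0.3304, -0.0253]), [np.float64(0.02236049494885565), np.float64(0.022360494948855655)])
yaw -40.418420448170224
origin [ 0.4549 -0.3736] grip60 [ 0.5006 -0.4125]
tool delta [0.0011 0.0011 0.2093]
```

```bash
python3 -m handwheel '[{"tx": 0.001, "ty": 0.001, "tz": 0.05, "aperture": 1}, {"tx": 0.001, "ty": 0.001, "tz": 0.1, "aperture": 1}, {"tx": 0.001, "ty": 0.001, "tz": 0.15, "aperture": 1}, {"tx": 0.001, "ty": 0.001, "tz": 0.18, "aperture": 1}, {"tx": 0.001, "ty": 0.001, "tz": 0.2, "aperture": 1}, {"tx": 0.001, "ty": 0.001, "tz": 0.209, "aperture": 1}, {"tx": 0.001, "ty": 0.001, "tz": 0.209, "aperture": 1}, {"tx": 0.001, "ty": 0.001, "tz": 0.209, "aperture": 0}, {"tx": 0.001, "ty": 0.001, "tz": 0.209, "aperture": 0}, {"tx": 0.001, "ty": 0.001, "tz": 0.209, "aperture": 0}, {"tx": 0.001, "ty": 0.001, "tz": 0.209, "aperture": 0}, {"tx": 0.001, "ty": 0.001, "tz": 0.209, "aperture": 0}, {"tx": 0.001, "ty": 0.001, "tz": 0.209, "aperture": 0}, {"tx": 0.001, "ty": 0.001, "tz": 0.209, "aperture": 0}]'
```

```text
time_s: 3.15
position: [0.5008, -0.4129, 0.0136]
tcp_rot: [[-0.763, 0.647, 0.0], [0.647, 0.763, -0.0], [-0.0, -0.0, -1.0]]
force: [-0.3, -0.0, 0.3]
opening: 0.449
grasp_force: 0.0
```

```bash
python3 -m handwheel '[{"aperture": 0}, {"aperture": 0}, {"aperture": 0}, {"aperture": 0}, {"aperture": 0}, {"aperture": 0}, {"aperture": 0}]'
```

```text
time_s: 3.85
position: [0.5007, -0.4129, 0.0135]
tcp_rot: [[-0.763, 0.647, -0.0], [0.647, 0.763, 0.0], [0.0, -0.0, -1.0]]
force: [-0.4, -1.2, -1.1]
opening: 0.182
grasp_force: 30.0
```

To row units: 30 degrees / 120 = 0.25.

```bash
python3 -m handwheel '[{"tz": -0.01, "aperture": 0}, {"tz": -0.025, "aperture": 0}, {"tz": -0.045, "aperture": 0}, {"tz": -0.07, "aperture": 0}, {"tz": -0.095, "aperture": 0}, {"tz": -0.12, "aperture": 0}, {"tz": -0.145, "aperture": 0}, {"tz": -0.17, "aperture": 0}, {"tz": -0.195, "aperture": 0}, {"tz": -0.215, "aperture": 0}, {"tz": -0.23, "aperture": 0}, {"tz": -0.24, "aperture": 0}, {"tz": -0.24, "aperture": 0}]'
python3 -m handwheel '[{"tx": 0.002, "ty": 0.01, "az": 0.0083, "aperture": 0}, {"tx": 0.007, "ty": 0.025, "az": 0.025, "aperture": 0}, {"tx": 0.013, "ty": 0.045, "az": 0.0417, "aperture": 0}, {"tx": 0.019, "ty": 0.067, "az": 0.0667, "aperture": 0}, {"tx": 0.025, "ty": 0.09, "az": 0.0917, "aperture": 0}, {"tx": 0.032, "ty": 0.114, "az": 0.1167, "aperture": 0}, {"tx": 0.039, "ty": 0.138, "az": 0.1417, "aperture": 0}, {"tx": 0.046, "ty": 0.162, "az": 0.1667, "aperture": 0}, {"tx": 0.052, "ty": 0.186, "az": 0.1917, "aperture": 0}, {"tx": 0.059, "ty": 0.21, "az": 0.2167, "aperture": 0}, {"tx": 0.065, "ty": 0.232, "az": 0.2333, "aperture": 0}, {"tx": 0.069, "ty": 0.247, "az": 0.2417, "aperture": 0}, {"tx": 0.072, "ty": 0.255, "az": 0.25, "aperture": 0}, {"tx": 0.072, "ty": 0.256, "az": 0.25, "aperture": 0}, {"tx": 0.072, "ty": 0.256, "az": 0.25, "aperture": 0}]'
cat > plan.py <<'E'
from h import *
import sys
np.set_printoptions(precision=3,suppress=True)
s=bot.read_state();print(s['joint_positions'],s['force'],s['opening'])
E
python3 - <<'E'
from plan import *
c=snap('side','s2');t=snap('top','t2');w=snap('wrist','w2')
a=c['color'][100:340,130:400,::-1];b=w['color'][40:250,130:400,::-1]
a=cv2.resize(a,(400,356));b=cv2.resize(b,(400,311))
cv2.imwrite('pics/s2b.png',np.hstack([a,np.vstack([b,np.zeros((45,400,3),np.uint8)])]))
E
```

```text
time_s: 5.15
position: [0.5014, -0.4134, 0.2561]
tcp_rot: [[-0.763, 0.646, 0.003], [0.646, 0.763, -0.003], [-0.004, -0.001, -1.0]]
force: [0.0, -0.8, -2.1]
opening: 0.187
grasp_force: 30.0
time_s: 6.65
position: [0.6109, -0.1709, 0.2528]
tcp_rot: [[-0.338, 0.941, -0.002], [0.941, 0.338, 0.0], [0.001, -0.001, -1.0]]
force: [0.4, -0.4, -2.6]
opening: 0.183
grasp_force: 30.0
[-25.693  29.254  78.639  -0.03   72.193 -45.456] [ 0.353 -0.41  -2.646] 0.18348894945682895
```

View pics/s2b.png

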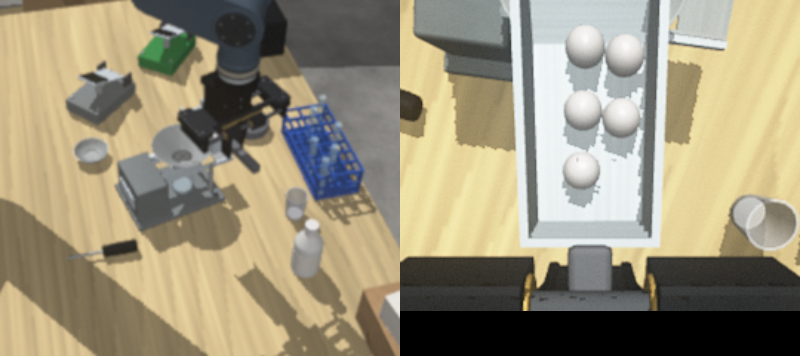

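The side view shows the scoop held over the funnel. The wrist view shows all five balls still in the pan, with the back wall's corners near wrist pixels (212,207) and (307,203).

```bash
cat >> plan.py <<'E'
R0=np.array(s['tcp_rot']);p0=np.array(s['position'])
def tool(th,yaw,edge):   # tcp pose for pan tilt th, handle azimuth yaw, edge position
    th,y=np.radians([th,yaw]);h=np.array([np.cos(y),np.sin(y),0]);z=np.array([0,0,1.])
    f=-h*np.cos(th)-z*np.sin(th);u=-h*np.sin(th)+z*np.cos(th)
    tcp=np.array(edge)-.134*f+.014*u-.019*u
    return tcp,np.stack([f,np.cross(-u,f),-u],1)
def row(th,yaw,edge):
    t,R=tool(th,yaw,edge); return R0.T@(t-p0),cv2.Rodrigues(R0.T@R)[0].ravel()*57.2958
E
python3 - <<'E'
from plan import *
w=load('w2')
def sc(x,y,z): # scoop local -> world assuming rigid grip
    g=p0-.019*R0[:,2]; return g-R0[:,0]*(x-.06)-R0[:,1]*y*-1-R0[:,2]*(z-.032)
for q in [(.037,.025,.034),(.037,-.025,.034),(-.074,.022,.034),(-.036,0,.004)]:print(q,proj(w,sc(*q)))
for ez in(.15,):
  E=[.556+.342*.03,-.0164-.94*.03,ez]
  for th in (0,10,16,20,24,28,32,36,40,44,48,52,56,60):print(th,*row(th,-70,E))
E
```

```text
[-25.764  29.233  78.604  -0.019  72.197 -45.441] [ 0.318 -0.537 -2.405] 0.18459771906981323
(0.037, 0.025, 0.034) [304.879 207.693]
(0.037, -0.025, 0.034) [210.402 207.571]
(-0.074, 0.022, 0.034) [308.849 -38.514]
(-0.036, 0, 0.004) [257.838  69.535]
0 [0.001 0.002 0.108] [-0.037 -0.012 -0.317]
10 [0.002 0.002 0.085] [ -0.064 -10.012  -0.313]
16 [0.005 0.001 0.071] [ -0.081 -16.011  -0.31 ]
20 [0.007 0.001 0.062] [ -0.092 -20.011  -0.307]
24 [0.01  0.001 0.053] [ -0.103 -24.011  -0.304]
28 [0.014 0.001 0.045] [ -0.114 -28.011  -0.302]
32 [0.018 0.001 0.036] [ -0.124 -32.011  -0.298]
36 [0.023 0.001 0.029] [ -0.135 -36.011  -0.295]
40 [0.029 0.001 0.021] [ -0.146 -40.011  -0.291]
44 [0.035 0.001 0.014] [ -0.157 -44.011  -0.287]
48 [0.041 0.001 0.007] [ -0.167 -48.011  -0.283]
52 [0.048 0.001 0.001] [ -0.178 -52.011  -0.278]
56 [ 0.056  0.001 -0.005] [ -0.189 -56.011  -0.273]
60 [ 0.063  0.001 -0.01 ] [ -0.199 -60.011  -0.268]
```

To row units: -32 degrees / 120 = -0.2667.

```bash
python3 -m handwheel '[{"tz": 0.012, "ay": -0.025, "aperture": 0}, {"tx": 0.001, "ty": 0.001, "tz": 0.03, "ay": -0.0583, "aperture": 0}, {"tx": 0.003, "ty": 0.001, "tz": 0.05, "ay": -0.0917, "aperture": 0}, {"tx": 0.005, "ty": 0.001, "tz": 0.065, "ay": -0.1167, "aperture": 0}, {"tx": 0.005, "ty": 0.001, "tz": 0.071, "ay": -0.1333, "aperture": 0}, {"tx": 0.005, "ty": 0.001, "tz": 0.071, "ay": -0.1333, "aperture": 0}, {"tx": 0.006, "ty": 0.001, "tz": 0.067, "ay": -0.15, "aperture": 0}, {"tx": 0.007, "ty": 0.001, "tz": 0.062, "ay": -0.1667, "aperture": 0}, {"tx": 0.009, "ty": 0.001, "tz": 0.058, "ay": -0.1833, "aperture": 0}, {"tx": 0.01, "ty": 0.001, "tz": 0.053, "ay": -0.2, "aperture": 0}, {"tx": 0.01, "ty": 0.001, "tz": 0.053, "ay": -0.2, "aperture": 0}, {"tx": 0.012, "ty": 0.001, "tz": 0.049, "ay": -0.2167, "aperture": 0}, {"tx": 0.012, "ty": 0.001, "tz": 0.049, "ay": -0.2167, "aperture": 0}, {"tx": 0.014, "ty": 0.001, "tz": 0.045, "ay": -0.2333, "aperture": 0}, {"tx": 0.014, "ty": 0.001, "tz": 0.045, "ay": -0.2333, "aperture": 0}, {"tx": 0.016, "ty": 0.001, "tz": 0.04, "ay": -0.25, "aperture": 0}, {"tx": 0.016, "ty": 0.001, "tz": 0.04, "ay": -0.25, "aperture": 0}, {"tx": 0.018, "ty": 0.001, "tz": 0.036, "ay": -0.2667, "aperture": 0}, {"tx": 0.018, "ty": 0.001, "tz": 0.036, "ay": -0.2667, "aperture": 0}, {"tx": 0.018, "ty": 0.001, "tz": 0.036, "ay": -0.2667, "aperture": 0}]'
python3 - <<'E'
from plan import *
E=[.556+.342*.03,-.0164-.94*.03,.15]
for th in (36,40,44,48,52,56,60):print(th,*row(th,-70,E))
E
```

```text
time_s: 8.8
position: [0.6064, -0.154, 0.2175]
tcp_rot: [[-0.286, 0.941, 0.178], [0.799, 0.337, -0.498], [-0.529, 0.0, -0.849]]
force: [0.5, 0.7, -2.3]
opening: 0.18
grasp_force: 30.0
[-11.805  28.49   95.649 -39.476  45.159  -5.703] [ 0.512  0.706 -2.343] 0.18014808406510127
36 [ 0.001 -0.    -0.009] [-0.158 -4.074 -0.238]
40 [ 0.001 -0.    -0.018] [-0.167 -8.074 -0.232]
44 [ 0.003 -0.    -0.028] [ -0.175 -12.074  -0.226]
48 [ 0.004 -0.    -0.037] [ -0.183 -16.074  -0.22 ]
52 [ 0.007 -0.    -0.046] [ -0.191 -20.074  -0.214]
56 [ 0.01  -0.    -0.054] [ -0.199 -24.074  -0.208]
60 [ 0.014 -0.001 -0.063] [ -0.206 -28.074  -0.201]
```

To row units: -18 degrees / 120 = -0.15.

```bash
python3 -m handwheel '[{"tz": -0.005, "ay": -0.0167, "aperture": 0}, {"tx": 0.001, "tz": -0.009, "ay": -0.0333, "aperture": 0}, {"tx": 0.001, "tz": -0.009, "ay": -0.0333, "aperture": 0}, {"tx": 0.001, "tz": -0.014, "ay": -0.05, "aperture": 0}, {"tx": 0.001, "tz": -0.018, "ay": -0.0667, "aperture": 0}, {"tx": 0.001, "tz": -0.018, "ay": -0.0667, "aperture": 0}, {"tx": 0.002, "tz": -0.023, "ay": -0.0833, "aperture": 0}, {"tx": 0.003, "tz": -0.028, "ay": -0.1, "aperture": 0}, {"tx": 0.003, "tz": -0.028, "ay": -0.1, "aperture": 0}, {"tx": 0.004, "tz": -0.032, "ay": -0.1167, "aperture": 0}, {"tx": 0.004, "tz": -0.037, "ay": -0.1333, "aperture": 0}, {"tx": 0.004, "tz": -0.037, "ay": -0.1333, "aperture": 0}, {"tx": 0.006, "tz": -0.042, "ay": -0.15, "aperture": 0}, {"tx": 0.006, "tz": -0.042, "ay": -0.15, "aperture": 0}, {"tx": 0.006, "tz": -0.042, "ay": -0.15, "aperture": 0}, {"tx": 0.006, "tz": -0.042, "ay": -0.15, "aperture": 0}]'
python3 - <<'E'
from plan import *
E=[.556+.342*.03,-.0164-.94*.03,.15]
for th in (52,54,56,60):print(th,*row(th,-70,E))
w=snap('wrist','w3');t=snap('top','t3');c=snap('side','s3')
a=c['color'][140:290,180:330,::-1];
cv2.imwrite('pics/s3b.png',np.hstack([cv2.resize(a,(400,400)),cv2.resize(w['color'][:,:,::-1],(400,400))]))
E
```

```text
time_s: 10.4
position: [0.5973, -0.1285, 0.2501]
tcp_rot: [[-0.216, 0.942, 0.258], [0.606, 0.337, -0.721], [-0.766, 0.0, -0.643]]
force: [0.1, -0.1, -1.5]
opening: 0.181
grasp_force: 30.0
[ -2.15   29.416 100.731 -66.559  50.755  23.668] [ 0.117 -0.053 -1.5  ] 0.1810949493322998
52 [ 0.    -0.    -0.004] [-0.232 -2.045 -0.217]
54 [ 0.    -0.    -0.009] [-0.235 -4.045 -0.213]
56 [ 0.    -0.    -0.013] [-0.239 -6.045 -0.209]
60 [ 0.001 -0.001 -0.023] [ -0.246 -10.045  -0.2  ]
```

View pics/s3b.png

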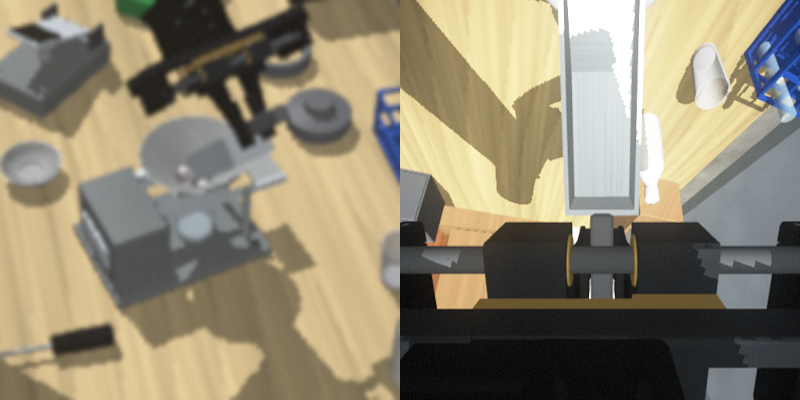

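Both views show the pan empty: the wrist view has bare floor and ramp, and the side view has balls in the funnel throat. Next I retreat upward and level the scoop.

To row units: 50 degrees / 120 = 0.4167.

```bash
python3 -m handwheel '[{"tx": -0.008, "tz": -0.007, "aperture": 0}, {"tx": -0.023, "tz": -0.019, "aperture": 0}, {"tx": -0.038, "tz": -0.032, "aperture": 0}, {"tx": -0.054, "tz": -0.045, "ay": 0.025, "aperture": 0}, {"tx": -0.069, "tz": -0.058, "ay": 0.0583, "aperture": 0}, {"tx": -0.077, "tz": -0.064, "ay": 0.1, "aperture": 0}, {"tx": -0.077, "tz": -0.064, "ay": 0.1417, "aperture": 0}, {"tx": -0.077, "tz": -0.064, "ay": 0.1833, "aperture": 0}, {"tx": -0.077, "tz": -0.064, "ay": 0.225, "aperture": 0}, {"tx": -0.077, "tz": -0.064, "ay": 0.2667, "aperture": 0}, {"tx": -0.077, "tz": -0.064, "ay": 0.3083, "aperture": 0}, {"tx": -0.077, "tz": -0.064, "ay": 0.35, "aperture": 0}, {"tx": -0.077, "tz": -0.064, "ay": 0.3917, "aperture": 0}, {"tx": -0.077, "tz": -0.064, "ay": 0.4167, "aperture": 0}, {"tx": -0.077, "tz": -0.064, "ay": 0.4167, "aperture": 0}, {"tx": -0.077, "tz": -0.064, "ay": 0.4167, "aperture": 0}]'
python3 - <<'E'
from plan import *
print(p0,R0)
y=np.radians(-40.4);h=np.array([np.cos(y),np.sin(y),0]);u=np.array([0,0,1.]);R=np.stack([-h,np.cross(-u,-h),-u],1)
print(R0.T@(np.array([.5006,-.4127,.25])-p0),cv2.Rodrigues(R0.T@R)[0].ravel()*57.2958)
t=snap('top','t4');w=snap('wrist','w4');f=proj(t,[.556,-.0164,.12]);x,yy=int(f[0]),int(f[1])
cv2.imwrite('pics/t4b.png',np.hstack([cv2.resize(t['color'][yy-40:yy+40,x-40:x+40,::-1],(400,400),interpolation=cv2.INTER_CUBIC),cv2.resize(w['color'][:,:,::-1],(400,400))]))
E
```

```text
time_s: 12.15
position: [0.5969, -0.1287, 0.3504]
tcp_rot: [[-0.338, 0.941, 0.0], [0.941, 0.338, -0.001], [-0.001, -0.0, -1.0]]
force: [0.2, 0.3, -2.0]
opening: 0.179
grasp_force: 30.0
[-22.617  22.558  74.494  -0.051  82.915 -42.342] [ 0.229  0.324 -2.018] 0.17854458461776954
[ 0.597 -0.129  0.35 ] [[-0.338  0.941  0.   ]
 [ 0.941  0.338 -0.001]
 [-0.001 -0.    -1.   ]]
[-0.235 -0.186  0.101] [ -0.025   0.055 -29.869]
```

View pics/t4b.png

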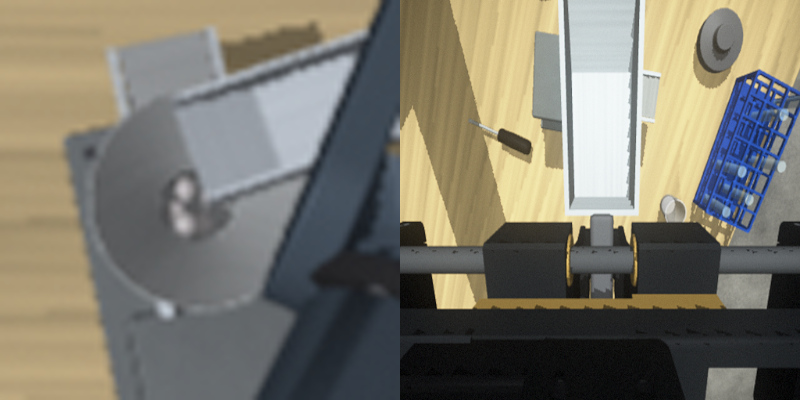

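The scoop is empty (top and wrist views) and the balls sit in the funnel throat. I carry the scoop back to its old spot.

To row units: -29.9 degrees / 120 = -0.2492.

```bash
python3 -m handwheel '[{"tx": -0.012, "ty": -0.009, "tz": 0.005, "az": -0.0167, "aperture": 0}, {"tx": -0.035, "ty": -0.028, "tz": 0.015, "az": -0.0417, "aperture": 0}, {"tx": -0.06, "ty": -0.048, "tz": 0.026, "az": -0.0667, "aperture": 0}, {"tx": -0.085, "ty": -0.067, "tz": 0.036, "az": -0.0917, "aperture": 0}, {"tx": -0.11, "ty": -0.087, "tz": 0.047, "az": -0.1167, "aperture": 0}, {"tx": -0.135, "ty": -0.107, "tz": 0.058, "az": -0.1417, "aperture": 0}, {"tx": -0.16, "ty": -0.127, "tz": 0.069, "az": -0.1667, "aperture": 0}, {"tx": -0.185, "ty": -0.146, "tz": 0.08, "az": -0.1917, "aperture": 0}, {"tx": -0.208, "ty": -0.165, "tz": 0.09, "az": -0.2167, "aperture": 0}, {"tx": -0.226, "ty": -0.179, "tz": 0.097, "az": -0.2417, "aperture": 0}, {"tx": -0.235, "ty": -0.186, "tz": 0.101, "az": -0.2492, "aperture": 0}, {"tx": -0.235, "ty": -0.186, "tz": 0.101, "az": -0.2492, "aperture": 0}, {"tx": -0.235, "ty": -0.186, "tz": 0.101, "az": -0.2492, "aperture": 0}]'
python3 -m handwheel '[{"tz": 0.02, "aperture": 0}, {"tz": 0.05, "aperture": 0}, {"tz": 0.09, "aperture": 0}, {"tz": 0.13, "aperture": 0}, {"tz": 0.165, "aperture": 0}, {"tz": 0.19, "aperture": 0}, {"tz": 0.21, "aperture": 0}, {"tz": 0.222, "aperture": 0}, {"tz": 0.228, "aperture": 0}, {"tz": 0.231, "aperture": 0}, {"tz": 0.231, "aperture": 0}, {"tz": 0.231, "aperture": 0}]'
```

```text
time_s: 13.55
position: [0.5017, -0.4115, 0.2493]
tcp_rot: [[-0.762, 0.648, 0.0], [0.648, 0.762, 0.001], [0.0, 0.001, -1.0]]
force: [0.2, 0.5, -1.4]
opening: 0.179
grasp_force: 30.0
time_s: 14.75
position: [0.502, -0.413, 0.0192]
tcp_rot: [[-0.762, 0.648, 0.001], [0.648, 0.762, -0.002], [-0.002, -0.0, -1.0]]
force: [-0.0, -0.5, -1.5]
opening: 0.181
grasp_force: 30.0
```

Lower the last 6 mm slowly.

```bash
python3 -m handwheel '[{"tz": 0.002, "aperture": 0}, {"tz": 0.004, "aperture": 0}, {"tz": 0.005, "aperture": 0}, {"tz": 0.0055, "aperture": 0}, {"tz": 0.006, "aperture": 0}, {"tz": 0.006, "aperture": 0}]'
```

```text
time_s: 15.35
position: [0.5015, -0.4127, 0.0133]
tcp_rot: [[-0.762, 0.648, 0.0], [0.648, 0.762, -0.001], [-0.001, -0.0, -1.0]]
force: [-0.2, 1.3, 5.6]
opening: 0.18
grasp_force: 30.0
```

```bash
python3 -m handwheel '[{"tz": -0.0005, "aperture": 0.6}, {"tz": -0.0005, "aperture": 0.6}, {"tz": -0.0005, "aperture": 0.6}, {"tz": -0.0005, "aperture": 0.6}, {"tz": -0.0005, "aperture": 0.6}, {"tz": -0.0005, "aperture": 0.6}, {"tz": -0.0005, "aperture": 0.6}, {"tz": -0.02, "aperture": 0.6}, {"tz": -0.05, "aperture": 0.6}, {"tz": -0.1, "aperture": 0.6}, {"tz": -0.15, "aperture": 0.6}, {"tz": -0.2, "aperture": 0.6}, {"tz": -0.25, "aperture": 0.6}, {"tz": -0.25, "aperture": 0.6}]'
python3 - <<'E'
from plan import *
print(p0,R0)
t=snap('top','t5');w=snap('wrist','w5');c=snap('side','s5')
f=proj(t,[.556,-.0164,.12]);x,yy=int(f[0]),int(f[1])
i=cv2.resize(t['color'][yy-25:yy+25,x-25:x+25,::-1],(400,400),interpolation=cv2.INTER_CUBIC)
j=cv2.resize(c['color'][280:365,210:310,::-1],(400,340))
k=cv2.resize(w['color'][:,:,::-1],(400,300));l=cv2.resize(t['color'][195:275,130:210,::-1],(400,400),interpolation=cv2.INTER_CUBIC)
z=np.zeros((600,800,3),np.uint8);z[:300,:400]=k;z[300:600,:400]=cv2.resize(i,(400,300));z[:300,400:]=cv2.resize(j,(400,300));z[300:,400:]=cv2.resize(l,(400,300))
cv2.imwrite('pics/m5.png',z)
E
```

```text
time_s: 16.75
position: [0.5047, -0.416, 0.2714]
tcp_rot: [[-0.762, 0.648, 0.012], [0.648, 0.762, -0.014], [-0.018, -0.003, -1.0]]
force: [-0.1, -0.3, 0.4]
opening: 0.601
grasp_force: 0.0
[-49.272  29.437  75.217  -0.001  74.322 -98.907] [-0.12  -0.296  0.439] 0.6014920417666345
[ 0.505 -0.416  0.271] [[-0.762  0.648  0.012]
 [ 0.648  0.762 -0.014]
 [-0.018 -0.003 -1.   ]]
```

View pics/m5.png

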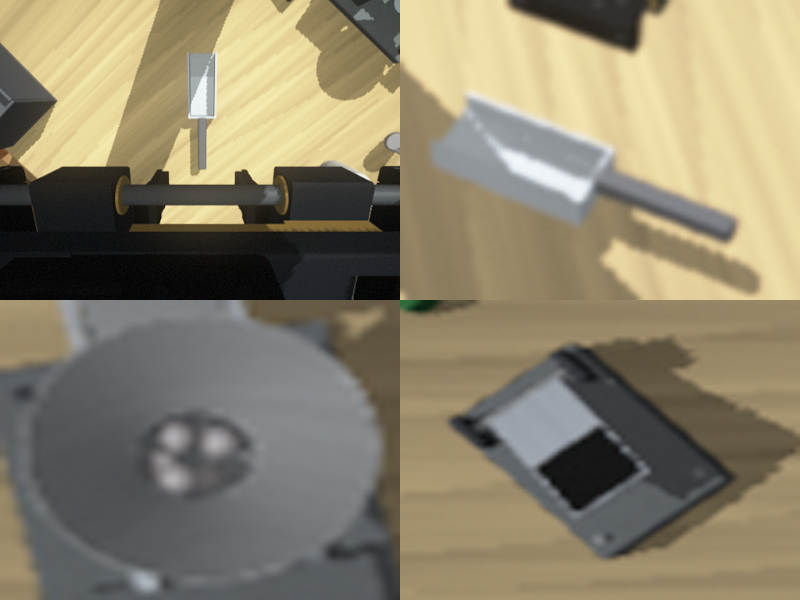

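The scoop stands upright and empty where it began. Three balls show in the throat from above, with the other two beneath them, and none are stray. The grey paddle is still released, so I go to its pad next.

```bash
python3 - <<'E'
from plan import *
from scipy.optimize import least_squares
t=load('top0');sd=load('side0');k=.4
pl=lambda d,y:(.055-d*np.cos(k)-.005*np.sin(k)*0,y,.052+d*np.sin(k)+.005)
obs=[(t,171.6,263.8,(-.075,.05,.036)),(t,196.4,242.2,(-.075,-.05,.036)),(t,179.3,239.9,pl(.11,-.028)),(t,165.1,252.3,pl(.11,.028)),(t,167.6,240.1,pl(.085,0)),(sd,194.1,152.2,pl(.085,0))]
W=lambda p,q:np.array([p[0]+np.cos(p[2])*q[0]-np.sin(p[2])*q[1],p[1]+np.sin(p[2])*q[0]+np.cos(p[2])*q[1],q[2]])
f=lambda p:np.concatenate([proj(c,W(p,q))-[u,v] for c,u,v,q in obs])
r=least_squares(f,[.45,.34,.87]);print(r.x,np.degrees(r.x[2]),f(r.x).round(1))
h=W(r.x,(.055-.085*np.cos(.2),0,.0));print('pad half',h,'released',W(r.x,pl(.085,0)))
yaw=r.x[2];
# tool x along box x (so fingers close across width), both signs
for sg in(1,-1):
    x=sg*np.array([np.cos(yaw),np.sin(yaw),0]);z=np.array([0,0,-1.]);R=np.stack([x,np.cross(z,x),z],1)
    print(R0.T@(np.array([h[0],h[1],.2])-p0),cv2.Rodrigues(R0.T@R)[0].ravel()*57.2958)
E
```

```text
[-49.284  29.928  75.865   0.001  74.242 -98.907] [-0.19   0.078  0.052] 0.6021725577382416
[0.434 0.315 0.741] 42.47409894844136 [-0.8  0.2 -0.5 -0.6  0.6 -0.4 -0.   0.4  0.6 -0.1 -0.6  0.2]
pad half [0.414 0.296 0.   ] released [0.417 0.299 0.09 ]
[0.525 0.482 0.062] [-0.024 -0.032 97.148]
[0.525 0.482 0.062] [  0.031  -0.023 -82.852]
```

The manual's scale: turns go in shares of 120 degrees. Converting my numbers, 97 degrees / 120 = 0.8083.

```bash
python3 -m handwheel '[{"tx": 0.02, "ty": 0.018, "az": 0.025, "aperture": 0}, {"tx": 0.05, "ty": 0.046, "az": 0.0833, "aperture": 0}, {"tx": 0.085, "ty": 0.078, "az": 0.15, "aperture": 0}, {"tx": 0.12, "ty": 0.11, "az": 0.2167, "aperture": 0}, {"tx": 0.155, "ty": 0.142, "az": 0.2833, "aperture": 0}, {"tx": 0.19, "ty": 0.174, "az": 0.35, "aperture": 0}, {"tx": 0.225, "ty": 0.207, "az": 0.4167, "aperture": 0}, {"tx": 0.26, "ty": 0.239, "az": 0.4833, "aperture": 0}, {"tx": 0.295, "ty": 0.271, "az": 0.55, "aperture": 0}, {"tx": 0.33, "ty": 0.303, "az": 0.6167, "aperture": 0}, {"tx": 0.365, "ty": 0.335, "az": 0.6833, "aperture": 0}, {"tx": 0.4, "ty": 0.367, "az": 0.75, "aperture": 0}, {"tx": 0.435, "ty": 0.399, "az": 0.8083, "aperture": 0}, {"tx": 0.47, "ty": 0.431, "az": 0.8083, "aperture": 0}, {"tx": 0.5, "ty": 0.46, "tz": 0.02, "az": 0.8083, "aperture": 0}, {"tx": 0.525, "ty": 0.482, "tz": 0.04, "az": 0.8083, "aperture": 0}, {"tx": 0.525, "ty": 0.482, "tz": 0.06, "az": 0.8083, "aperture": 0}, {"tx": 0.525, "ty": 0.482, "tz": 0.06, "az": 0.8083, "aperture": 0}, {"tx": 0.525, "ty": 0.482, "tz": 0.06, "az": 0.8083, "aperture": 0}, {"tx": 0.525, "ty": 0.482, "tz": 0.06, "az": 0.8083, "aperture": 0}]'
python3 - <<'E'
from plan import *
print(p0,R0.round(3),R0.T@(np.array([.4145,.2965,.1])-p0))
E
```

```text
time_s: 18.9
position: [0.4142, 0.294, 0.2024]
tcp_rot: [[0.737, 0.676, 0.0], [0.676, -0.737, -0.0], [-0.0, 0.0, -1.0]]
force: [1.3, 0.6, 0.5]
opening: 0.006
grasp_force: 0.0
[22.751 22.853 99.974 -0.015 57.177 70.222] [1.348 0.635 0.505] 0.005530316584913283
[0.414 0.294 0.202] [[ 0.737  0.676  0.   ]
 [ 0.676 -0.737 -0.   ]
 [-0.     0.    -1.   ]] [ 0.002 -0.002  0.102]
```

```bash
python3 -m handwheel '[{"tx": 0.002, "ty": -0.002, "tz": 0.03, "aperture": 0}, {"tx": 0.002, "ty": -0.002, "tz": 0.065, "aperture": 0}, {"tx": 0.002, "ty": -0.002, "tz": 0.09, "aperture": 0}, {"tx": 0.002, "ty": -0.002, "tz": 0.1, "aperture": 0}, {"tx": 0.002, "ty": -0.002, "tz": 0.105, "aperture": 0}, {"tx": 0.002, "ty": -0.002, "tz": 0.11, "aperture": 0}, {"tx": 0.002, "ty": -0.002, "tz": 0.115, "aperture": 0}, {"tx": 0.002, "ty": -0.002, "tz": 0.115, "aperture": 0}, {"tx": 0.002, "ty": -0.002, "tz": 0.115, "aperture": 0}]'
python3 -m handwheel '[{"tz": 0.003, "aperture": 0}, {"tz": 0.006, "aperture": 0}, {"tz": 0.009, "aperture": 0}, {"tz": 0.01, "aperture": 0}, {"tz": 0.01, "aperture": 0}, {"tz": 0.01, "aperture": 0}, {"tz": 0.01, "aperture": 0}, {"tz": 0.01, "aperture": 0}, {"tz": 0.01, "aperture": 0}, {"tz": 0.01, "aperture": 0}, {"tz": 0.01, "aperture": 0}]'
python3 - <<'E'
from plan import *
print(p0)
t=snap('top','t6');c=snap('side','s6')
q=lambda m,u,v,r:cv2.resize(m['color'][v-r:v+r,u-r:u+r,::-1],(400,400),interpolation=cv2.INTER_CUBIC)
f=proj(t,[.556,-.0164,.12]).astype(int);g=proj(c,[.556,-.0164,.07]).astype(int)
cv2.imwrite('pics/m6.png',np.hstack([q(t,*f,45),q(c,*g,45)]))
E
```

```text
time_s: 19.8
position: [0.415, 0.2976, 0.089]
tcp_rot: [[0.736, 0.677, 0.003], [0.677, -0.736, 0.001], [0.003, 0.001, -1.0]]
force: [-1.0, -1.7, 3.6]
opening: 0.003
grasp_force: 1.8
time_s: 20.9
position: [0.4139, 0.2969, 0.0793]
tcp_rot: [[0.735, 0.678, 0.001], [0.678, -0.735, -0.001], [-0.0, 0.001, -1.0]]
force: [-1.9, -3.7, 10.6]
opening: 0.005
grasp_force: 4.0
[ 23.106  34.553 105.564  -0.096  39.867  70.526] [-1.937 -3.72  10.587] 0.0053628297271128625
[0.414 0.297 0.079]
```

View pics/m6.png

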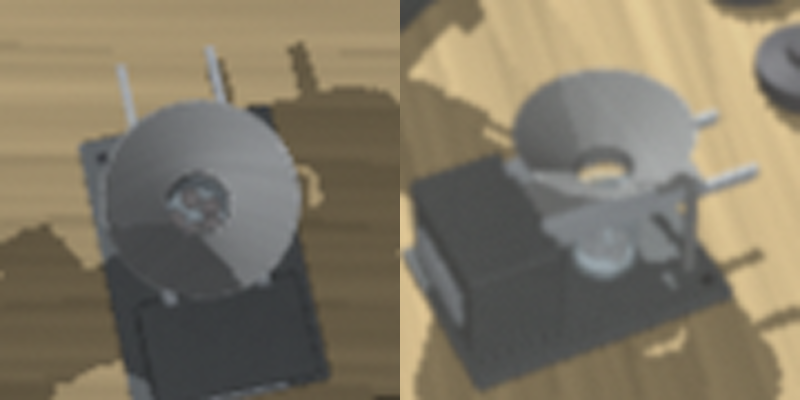

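The gate is open: in the top view I can see through the throat at (198,200), and the throat looks clear in the side view. The tip height puts the paddle at about 0.17 rad, so I press 2 mm more to centre it and check the jar.

```bash
python3 -m handwheel '[{"tz": 0.001, "aperture": 0}, {"tz": 0.002, "aperture": 0}, {"tz": 0.002, "aperture": 0}, {"tz": 0.002, "aperture": 0}, {"tz": 0.002, "aperture": 0}, {"tz": 0.002, "aperture": 0}, {"tz": 0.002, "aperture": 0}, {"tz": 0.002, "aperture": 0}, {"tz": 0.002, "aperture": 0}, {"tz": 0.002, "aperture": 0}]'
python3 - <<'E'
from plan import *
print(p0)
t=snap('top','t7');c=snap('side','s7')
q=lambda m,u,v,r,S=400,H=300:cv2.resize(m['color'][int(v-r*.75):int(v+r*.75),u-r:u+r,::-1],(S,H),interpolation=cv2.INTER_CUBIC)
f=proj(t,[.556,-.0164,.08]).astype(int);g=proj(c,[.556,-.0164,.04]).astype(int);a=proj(c,[.434,.315,.06]).astype(int);b=proj(c,[.4549,-.3736,.02]).astype(int)
cv2.imwrite('pics/m7.png',np.vstack([np.hstack([q(t,*f,17),q(c,*g,26)]),np.hstack([q(c,*a,45),q(c,*b,60)])]))
E
```

```text
time_s: 22.0
position: [0.4135, 0.2966, 0.0772]
tcp_rot: [[0.735, 0.678, -0.0], [0.678, -0.735, -0.002], [-0.001, 0.001, -1.0]]
force: [-3.7, -5.2, 10.1]
opening: 0.003
grasp_force: 4.2
[ 23.098  34.761 105.654  -0.119  39.633  70.523] [-3.731 -5.2   10.096] 0.002650439416585355
[0.413 0.297 0.077]
```

View pics/m7.png

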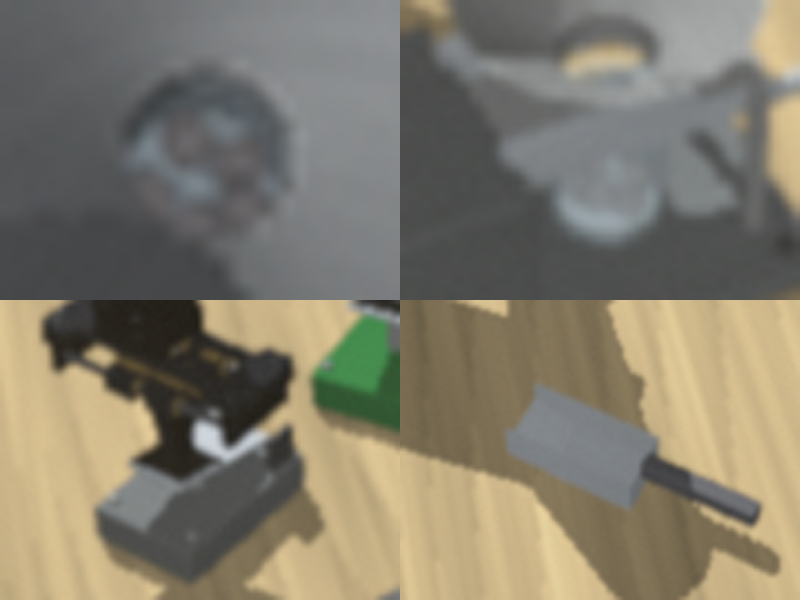

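The throat is clear and the balls lie dark and low in the jar. The paddle is held near half way with about 10 N, and the scoop stands level.

```bash
python3 -c "
from rig import bot
print(bot.hand_in())"
```

```text
the job is handed in; nothing more can be done
None
```

I handed the job in with the balls tipped through the funnel into the jar, the empty scoop upright on the bench where it began, and the paddle held near half way at about 10 N; the hand-in printed no verdict, and I saw the throat clear but could not count all five balls in the jar.

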